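Clamp a chamber slide in the stage insert

TASK

Load the single-chamber slide for the microscope: take it from the black slide tray and lay it flat on the aluminium stage insert, fully home in the corner between the rear rail and the tall end block, with its label tab at the lever end, then swing the clamping lever closed until its nose bears on the slide's corner. Keep the slide level all the way, and leave the two eight-chamber slides in their bays.

Things in the scene. Friction and masses are not known exactly. Their poses are not given: they have to be found in the camera images.
- slide_single: the slide to load: glass 76 x 26 x 2 mm carrying a white chamber block with ONE undivided chamber under a fixed clear lid; 40 g. Origin: centre of the glass underside; x along its length, z up. The bare label tab is its -x end (x -38 to -16 mm). It slides easily on the insert
- slide_block (a point): centre of that slide's chamber block, which is 52 (x) x 24 (y) x 14 mm, from x = -16 to +36 mm and z = 2 to 16 mm in the slide's frame; axes as the slide's. It can be held by its ends (52 mm, one finger above the tab, one past the +x end) or by its sides (24 mm)
- slide_tab (a point): middle of that slide's label tab, on top of the 2 mm glass, 28 mm from the slide's centre to -x
- slide_eight_a: an eight-chamber slide of the same outer shape and frame, its block divided 4 x 2 by white partitions; stays in its bay
- slide_eight_b: the other eight-chamber slide, same as slide_eight_a; stays in its bay
- slide_tray: black tray 92 (x) x 106 (y) mm, fixed, left or right of the insert; origin: centre of underside. Bays at y = -30, 0, +30 mm hold the slides (any order), length along x, tabs to -x, floor 3 mm high. Partitions 17 mm high; only 6 mm between blocks, no room for a finger there. Ends are open: lips 5.5 mm above the bench
- stage_insert: aluminium stage insert lying fixed on the bench: plate 110 (x) x 160 (y) x 8 mm with an aperture 18 x 56 mm in the middle; origin: centre of underside. A slide lies on the plate, its length along y, against the rear rail (+x side) and the tall end block (+y end). The lever is at the -y end
- slide_home (a point): on the plate's top (8 mm): where the slide's origin lies when home; axes as the insert's; the slide's x then points along +y here (tab to -y). Rail: stop face at x = +13 mm, 4 mm high, 8 mm wide. End block: stop face at y = +38 mm, 12 mm thick, x = -31 to +27 mm, 20 mm high: no finger fits past that end of the slide, so hold it by its sides
- lever (a joint): clamping lever, rad: 0 fully open, grows clockwise seen from above as it closes; starts at 0 to 0.3. Friction 0.05 N m, stays where left. With the slide home the nose meets the slide's free corner at about 1.02 and stops there (a firm push adds 0.03 to 0.06); with no slide it runs to 1.45. Closing it takes up a gap of 1 to 3 mm to the stops, not more
- lever_pivot (a point): on the lever's vertical axis at the plate's top, at x = 1, y = -62 mm of the insert; axes as the insert's. At joint 0 the arm points at 193 degrees (from the insert's x towards its y); it lies 3 to 8 mm above the plate
- lever_knob (a point): on the axis of the lever's upright round knob, diameter 10 mm, 44 mm from the pivot axis; this point is 30 mm above the plate, the knob runs from 8 to 37 mm above it. It can be pinched from above and led round the pivot
- lever_nose (a point): the lever's white round nose, radius 7 mm, 27 mm from the pivot axis; it meets the slide's corner
- clear_bench (a point): fixed point on the bench, between tray and insert: middle of a bare patch about 110 (x) x 110 (y) mm, where a thing can be set down and taken another way

How it is judged:
By the outcome, as a careful person would: the job done as asked, in the order asked, and still so for the second after the job is handed in, with the robot touching nothing.
It also fails if it takes over 72 s, if anything falls off the work surface, if the arm or the gripper's body presses on something with over 40 N, if the wrist force passes 120 N, or if a joint passes its speed limit or range.

ROBOT

A 6-joint arm with a two-finger parallel gripper is mounted at the origin on a cart in front of the work surface, level with it; the furniture and walls round the work are solid. World frame = base frame: x ahead of the robot, y to its left, z up, the work surface at z = 0. Lengths are in m, angles in degrees, forces in N, time in s.
With the tool pointing down it reaches from about 0.25 to 0.725 m from the base axis. Payload 9.7 kg.
Tool frame: the origin (TCP) lies between the finger pads; the fingertips stand 25 mm ahead of it and the grasp point (between the pads) lies 6 mm ahead of it; z points along the fingers, y is the line along which they close (so a half turn about z gives the same grasp; the last joint's range is limited). The gripper opens to 85 mm and grips with 20 to 120 N. Pads are 22 mm wide; open, the fingers measure 114 mm over their backs; the gripper's body (76 mm by 85 mm) begins 54 mm behind the grasp point. The pads swing forward as they close: fully open they stand 13 mm farther back than shut.
Start: joints at [70.875, 4.979, 10.078, 95.1, 0, 90], TCP at [0.18, 0.52, 0.256] pointing down, gripper open.
Joint ranges: [-179.16, 179.16], [-48.56, 103.87], [-65.8, 70.77], [-126.05, 130.52], [-82.76, 87.17], [-180, 180]. Speed limits (degrees/s): [127.2, 127.2, 147.25, 180, 180, 180].

INTERFACE

Orientations are given as [roll, pitch, yaw] about the fixed x, y, z axes, in that order (R = Rz(yaw) Ry(pitch) Rx(roll)).
In Python, from workcell import bot, viewer, readout, job gives the robot as it stands (bot), with the cameras (viewer), the readings (readout) and the job (job).
- The arm moves only by the shell command python3 drive.py [FORCE], which reads ROWS from standard input. ROWS is a JSON object whose key "segments" holds a list of rows, 1 to 5 of them, each of 5 numbers: dx, dy, dz in shares of 750 mm (1.0 is 750 mm), then a turn about the tool's z in parts of the range, where 1.0 means 90 degrees, then the finger opening in m; each row is the pose to reach, as a shift and turn from the pose commanded when the command began, along the tool's axes at that moment; what a row does not reach only later rows make up. A row lasts 1/12 s, in which the tool goes at most 0.0417 m and 7.16 degrees, less where a joint would pass 70% of its speed; a pose out of reach is approached as far as the arm can. The fingers move at their own pace and stop on an object; FORCE is the grip in N (left out, the last holds). Time passes only in rows, so rows that do not move let the fingers close. It prints the time, the measured TCP pose, the force, the opening and the grip force at its end. Shift and turn numbers lie between -1 and 1, and a call with a number outside is refused. Input that does not fit is refused with a message, and nothing moves.
- readout.get_obs(): the state, without advancing time (a new reading comes with each control period).
- viewer.camera(name): name is "scene" or "top" or "wrist"; returns the picture (400x640x3 uint8, blue, green, red); there is no depth.
- viewer.camera_info(name): a dict with "mtx" (3x3 intrinsics, pixels), "extrinsics" (4x4, takes a point from camera to world coordinates). Camera axes: x right, y down, z forward; pixel columns grow to the right and rows downward; lengths in m; the calibration is good to about 2 mm. The wrist camera is an equidistant fisheye: a pixel r from the principal point sees the ray r / f radians off the axis. A picture is of the moment at which its call begins: read the wrist's pose just before it. camera_info takes no time and is no camera call; for the wrist camera it gives the pose at the moment of the call.
- job.job_done(): hands the job in; it is judged then, once.
The state is a dict: "time": time; "q": joint angles; "qd": joint speeds; "joint_efforts": joint torques, N m; "ee_pos": TCP position; "tcp_rot": TCP orientation; "wrist_force": force on the tool from outside, world axes, zero at the start; "torque": the same for the moment, N m; "opening": finger opening in m; "grasp_force": force on a finger pad.
Only numpy, scipy, OpenCV 4.12 (cv2) and the standard library are available. Lean on these libraries where they do the work, as an engineer would, in place of code of your own. Each camera call takes 0.05 s, during which the arm holds its last target. There are 200 camera calls.

## Working session

There is one attempt and no reset: what is moved stays moved. The work goes in short steps, Python scripts to look and compute and a shell command to move; the robot and the scene stay as the last step left them, time stands still between calls to the robot, and variables do not carry over. Pictures are saved under pics/ and viewed, at most 10 in all, crops included, and the job is handed in when it is done.

```bash
ls; mkdir -p pics; python3 - <<'E'
from workcell import bot, viewer, readout, job
import cv2
o=readout.get_obs(); print({k:o[k] for k in('time','ee_pos','tcp_rot','opening')})
a=viewer.camera('scene');b=viewer.camera('top')
cv2.imwrite('pics/s0.png',a);cv2.imwrite('pics/t0.png',b)
for n in('scene','top','wrist'):
  i=viewer.camera_info(n);print(n,i)
E
```

```text
drive.py
pics
workcell.py
{'time': 0.0, 'ee_pos': array([0.18013505, 0.51945715, 0.25559203]), 'tcp_rot': array([-1.79924915e+02, -6.38010394e-04,  1.60872786e+02]), 'opening': 0.085345883958838}
scene {'mtx': array([[482.89039192,   0.        , 309.65988053],
       [  0.        , 482.89039192, 198.17866478],
       [  0.        ,   0.        ,   1.        ]]), 'extrinsics': array([[ 0.84826979, -0.28212768,  0.44815436, -0.03357967],
       [-0.52948342, -0.46664105,  0.70844438, -0.82281799],
       [ 0.00925545, -0.83824227, -0.54521944,  0.6655915 ],
       [ 0.        ,  0.        ,  0.        ,  1.        ]])}
top {'mtx': array([[415.98064842,   0.        , 327.01631018],
       [  0.        , 415.98064842, 202.61302088],
       [  0.        ,   0.        ,   1.        ]]), 'extrinsics': array([[-0.02921486, -0.99274725,  0.11661643,  0.38915441],
       [-0.99886841,  0.03337507,  0.03388211, -0.04963776],
       [-0.03752846, -0.11549461, -0.99259892,  0.89282981],
       [ 0.        ,  0.        ,  0.        ,  1.        ]])}
wrist {'mtx': array([[309.70691629,   0.        , 316.12585206],
       [  0.        , 309.70691629, 200.49949062],
       [  0.        ,   0.        ,   1.        ]]), 'extrinsics': array([[ 3.28298904e-01,  9.08819609e-01,  2.57423284e-01,
         1.14630973e-01],
       [ 9.44573888e-01, -3.15877057e-01, -8.94530909e-02,
         5.41552185e-01],
       [ 1.73862590e-05,  2.72522664e-01, -9.62149363e-01,
         3.72464065e-01],
       [ 0.00000000e+00,  0.00000000e+00,  0.00000000e+00,
         1.00000000e+00]])}
```

View pics/t0.png

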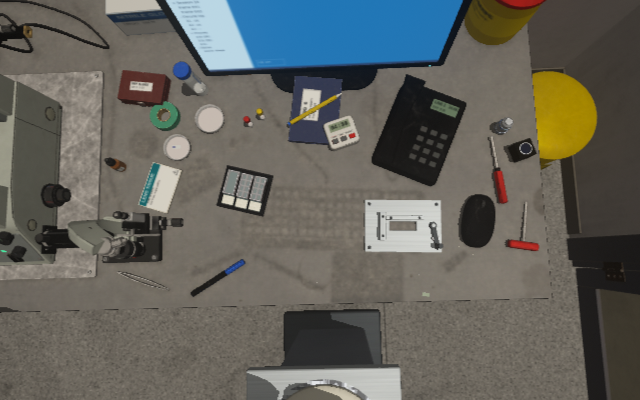

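View pics/s0.png

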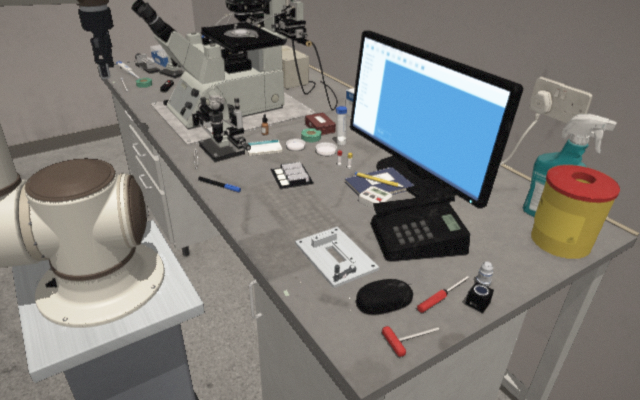

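The top view shows the tray at about (245,190) with three slides, tabs at the bottom. The insert is at about (403,226), with its end block on the left and the lever on the right. The scene view agrees. Next I'll look at both enlarged.

```bash
cat > h.py <<'E'
import numpy as np, cv2
from workcell import bot, viewer, readout, job
def ray(name,uv,info=None):
    i=info or viewer.camera_info(name);K=i['mtx'];E=i['extrinsics']
    x=(uv[0]-K[0,2])/K[0,0];y=(uv[1]-K[1,2])/K[1,1]
    if name=='wrist':
        r=np.hypot(x,y);s=np.sin(r)/r if r>1e-9 else 1;d=np.array([x*s,y*s,np.cos(r)])
    else: d=np.array([x,y,1.])
    d=E[:3,:3]@d
    return E[:3,3],d/np.linalg.norm(d)
def onplane(name,uv,z,info=None):
    o,d=ray(name,uv,info);return o+d*(z-o[2])/d[2]
def tri(r1,r2):
    (o1,d1),(o2,d2)=r1,r2
    t=np.linalg.lstsq(np.c_[d1,-d2],o2-o1,rcond=None)[0]
    a=o1+t[0]*d1;b=o2+t[1]*d2
    return (a+b)/2,np.linalg.norm(a-b)
def proj(name,p,info=None):
    i=info or viewer.camera_info(name);K=i['mtx'];E=i['extrinsics']
    c=E[:3,:3].T@(np.asarray(p)-E[:3,3])
    if name=='wrist':
        r=np.hypot(c[0],c[1]);th=np.arctan2(r,c[2]);c=np.array([c[0]/r*th,c[1]/r*th,1])
    return K[:2,:2]@(c[:2]/c[2])+K[:2,2]
def totool(p_or_d):  # world shift -> tool axes
    from scipy.spatial.transform import Rotation as R
    o=readout.get_obs();return R.from_euler('xyz',o['tcp_rot'],degrees=True).as_matrix().T@np.asarray(p_or_d)
E
python3 - <<'E'
from h import *
t=cv2.imread('pics/t0.png');s=cv2.imread('pics/s0.png')
a=cv2.resize(t[160:220,210:280],(400,343),interpolation=3);b=cv2.resize(t[190:260,355:450],(400,295),interpolation=3)
c=cv2.resize(s[155:195,262:322],(400,267),interpolation=3);d=cv2.resize(s[220:290,285:390],(400,267),interpolation=3)
cv2.imwrite('pics/c0.png',np.vstack([np.hstack([a[:300],b[:295].copy() if 0 else cv2.resize(b,(400,300))]),np.hstack([c,d])]))
print(onplane('top',(245,190),.01),onplane('top',(403,226),.008), onplane('scene',(292,175),.01),onplane('scene',(337,254),.008))
E
```

```text
[0.526276   0.15702853 0.01      ] [ 0.43794263 -0.17867172  0.008     ] [0.52516527 0.15047997 0.01      ] [ 0.44154621 -0.18272364  0.008     ]
```

View pics/c0.png

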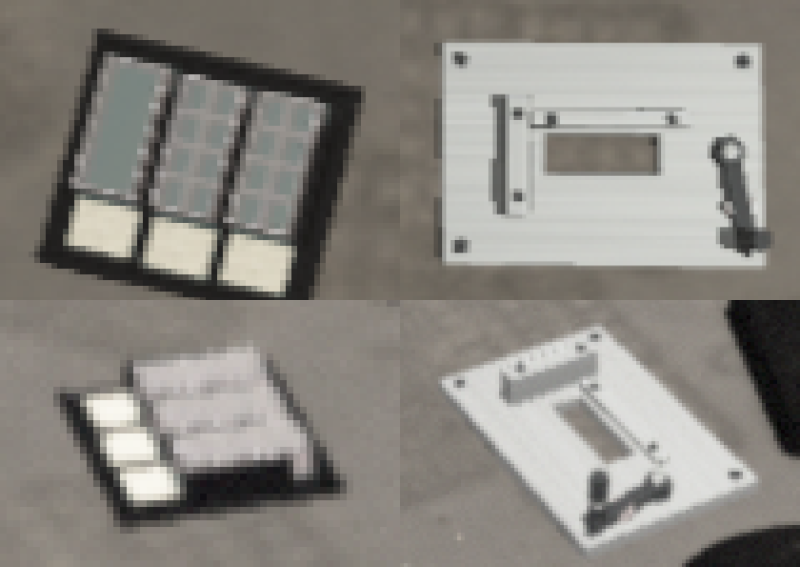

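The single-chamber slide is the one in the leftmost bay (+y side). The insert has its end block on the left, its rail towards +x and its lever on the right. I'll move the wrist camera over the tray.

The rows are not in the units I measure in: shifts go in shares of 750 mm and turns go in shares of 90 degrees. I convert before sending: -0.153 m / 0.75 = -0.204, -0.095 m / 0.75 = -0.1267.

```bash
echo '{"segments": [[-0.204, -0.1267, 0, 0, 0.085], [-0.204, -0.1267, 0, 0, 0.085], [-0.204, -0.1267, 0, 0, 0.085], [-0.204, -0.1267, 0, 0, 0.085], [-0.204, -0.1267, 0, 0, 0.085]]}' | python3 drive.py
echo '{"segments": [[-0.204, -0.1267, 0.0533, 0, 0.085], [-0.204, -0.1267, 0.0533, 0, 0.085], [-0.204, -0.1267, 0.0533, 0, 0.085], [-0.204, -0.1267, 0.0533, 0, 0.085], [-0.204, -0.1267, 0.0533, 0, 0.085]]}' | python3 drive.py
echo '{"segments": [[-0.204, -0.1267, 0.0533, 0, 0.085], [-0.204, -0.1267, 0.0533, 0, 0.085], [-0.204, -0.1267, 0.0533, 0, 0.085], [-0.204, -0.1267, 0.0533, 0, 0.085], [-0.204, -0.1267, 0.0533, 0, 0.085]]}' | python3 drive.py
echo '{"segments": [[0, 0, 0, 0.3889, 0.085], [0, 0, 0, 0.3889, 0.085], [0, 0, 0, 0.3889, 0.085], [0, 0, 0, 0.3889, 0.085], [0, 0, 0, 0.3889, 0.085]]}' | python3 drive.py
echo '{"segments": [[0, 0, 0, 0.3889, 0.085], [0, 0, 0, 0.3889, 0.085], [0, 0, 0, 0.3889, 0.085], [0, 0, 0, 0.3889, 0.085], [0, 0, 0, 0.3889, 0.085]]}' | python3 drive.py
echo '{"segments": [[0, 0, 0, 0.1444, 0.085], [0, 0, 0, 0.1444, 0.085], [0, 0, 0, 0.1444, 0.085]]}' | python3 drive.py
python3 - <<'E'
from h import *
import pickle
viewer.camera('top')
i=viewer.camera_info('wrist');im=viewer.camera('wrist');cv2.imwrite('pics/w1.png',im);pickle.dump(i,open('w1.pkl','wb'))
print(readout.get_obs()['q'])
E
```

```text
time: 0.52
ee_pos: [0.2956, 0.3764, 0.2563]
tcp_rot: [-180.0, 0.1, 160.7]
wrist_force: [-0.7, 0.4, 0.5]
opening: 0.0853
grasp_force: 0.0
time: 0.93
ee_pos: [0.4086, 0.2365, 0.2149]
tcp_rot: [-179.9, -0.0, 160.7]
wrist_force: [-0.6, 0.5, 0.8]
opening: 0.0849
grasp_force: 0.0
time: 1.35
ee_pos: [0.522, 0.0964, 0.1744]
tcp_rot: [-179.9, -0.1, 160.7]
wrist_force: [0.2, 0.2, 0.1]
opening: 0.085
grasp_force: 0.0
time: 1.77
ee_pos: [0.5204, 0.0998, 0.1758]
tcp_rot: [-180.0, -0.0, 125.5]
wrist_force: [-0.4, -0.7, 0.3]
opening: 0.0847
grasp_force: 0.0
time: 2.18
ee_pos: [0.5203, 0.0999, 0.1758]
tcp_rot: [-180.0, 0.0, 90.5]
wrist_force: [0.1, 0.9, -1.2]
opening: 0.085
grasp_force: 0.0
time: 2.43
ee_pos: [0.5203, 0.0999, 0.1759]
tcp_rot: [-180.0, 0.0, 77.6]
wrist_force: [0.4, -0.6, -0.2]
opening: 0.0851
grasp_force: 0.0
[ 1.08751712e+01  1.36734840e+00 -2.57494730e+00  8.60850133e+01
 -4.53857256e-04  1.12795172e+02]
```

View pics/w1.png

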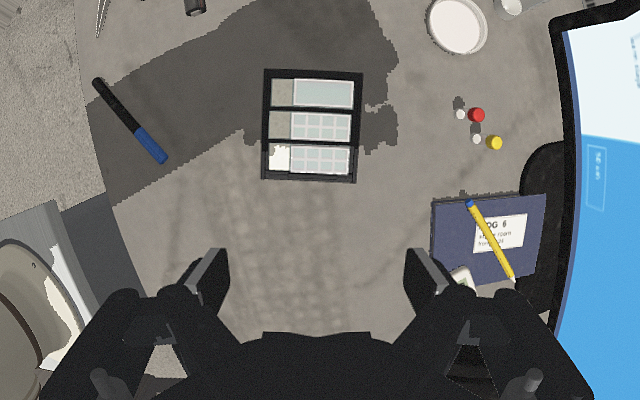

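The wrist view shows the tray centred at about (312,127), with the single slide in the top row: block around (324,93), tab at (282,93). I'll take a second, nearer view for triangulation.

To row units: 0.05 m / 0.75 = 0.0667, 0.03 m / 0.75 = 0.04.

```bash

echo '{"segments": [[0.04, 0.0133, 0.0667, 0, 0.085], [0.04, 0.0133, 0.0667, 0, 0.085], [0.04, 0.0133, 0.0667, 0, 0.085], [0.04, 0.0133, 0.0667, 0, 0.085]]}' | python3 drive.py
python3 - <<'E'
from h import *
import pickle
viewer.camera('top')
i=viewer.camera_info('wrist');im=viewer.camera('wrist');cv2.imwrite('pics/w2.png',im);pickle.dump(i,open('w2.pkl','wb'))
i1=pickle.load(open('w1.pkl','rb'));im1=cv2.imread('pics/w1.png')
for p in [(282,93),(324,93),(355,93),(268,93),(325,82),(310,109),(325,110)]: print(p,im1[p[1],p[0]])
c=onplane('wrist',(324,93),.019,i1);print(c);u2=proj('wrist',c,i);print(u2)
C=[]
for im_,inf,seed in((im1,i1,(324,93)),(im,i,u2)):
    g=im_.astype(int);m=((g.max(2)>75)&(g[...,0]>=g[...,2]-4)).astype(np.uint8)
    # restrict to neighbourhood
    n,l,st,ce=cv2.connectedComponentsWithStats(m,connectivity=4)
    k=l[int(seed[1]),int(seed[0])];print(k,st[k])
    q=(l==k).astype(np.uint8);q=cv2.morphologyEx(q,cv2.MORPH_CLOSE,np.ones((5,5)))
    cn=max(cv2.findContours(q,0,2)[0],key=cv2.contourArea)
    b=cv2.boxPoints(cv2.minAreaRect(cn));b=b[np.argsort(np.arctan2(*(b-b.mean(0)).T[::-1]))];print(b.round(1).tolist());C.append(b)
P=[]
for a,b in zip(*C):
    p,e=tri(ray('wrist',a,i1),ray('wrist',b,i));P.append(p);print(p.round(4),round(e,4))
P=np.array(P);print(P.mean(0),np.linalg.norm(P-np.roll(P,1,0),axis=1))
x,y,w,h=[int(v) for v in (u2[0]-110,u2[1]-60,220,200)]
y=max(y,0);cv2.imwrite('pics/c2.png',cv2.resize(im[y:y+h,x:x+w],None,fx=3,fy=3,interpolation=3)[:600,:800]);print(x,y)
E
```

```text
time: 2.87
ee_pos: [0.5359, 0.1272, 0.1257]
tcp_rot: [-179.9, 0.1, 78.0]
wrist_force: [-0.2, 0.1, 0.4]
opening: 0.0847
grasp_force: 0.0
(282, 93) [154 164 169]
(324, 93) [192 199 188]
(355, 93) [37 32 37]
(268, 93) [37 32 36]
(325, 82) [178 182 189]
(310, 109) [17 21 25]
(325, 110) [26 25 24]
[0.54522536 0.18478276 0.019     ]
[311.62799164 129.1085774 ]
413 [ 296   81   54   25 1126]
[[296.5, 80.5999984741211], [349.8999938964844, 82.80000305175781], [349.0, 105.0999984741211], [295.6000061035156, 102.9000015258789]]
334 [ 278  114   66   29 1695]
[[279.20001220703125, 112.5999984741211], [343.70001220703125, 115.5], [342.5, 142.6999969482422], [278.0, 139.6999969482422]]
[0.5238 0.202  0.0085] 0.0001
[0.5702 0.1897 0.0133] 0.0004
[0.5652 0.17   0.0132] 0.0004
[0.5187 0.182  0.0104] 0.0003
[0.54447102 0.18594642 0.01136271] [0.02072961 0.04817572 0.02031725 0.0481747 ]
201 69
```

View pics/c2.png

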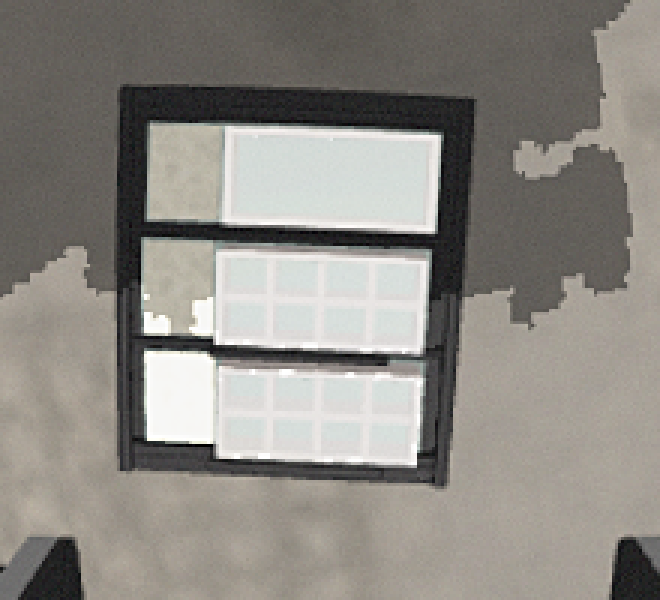

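The crop shows the single block's outer corners at about (225,125), (441,133), (437,235) and (221,225). In image pixels that is (276–348, 111–147). My mask only caught the chamber inside the walls, so I'll remask by brightness.

```bash
cat > m.py <<'E'
from h import *
import pickle
C=[];I=[]
for n,seed in((1,(324,93)),(2,(311,129))):
    im=cv2.imread(f'pics/w{n}.png');inf=pickle.load(open(f'w{n}.pkl','rb'));I.append(inf)
    g=im.astype(int).max(2)
    m=(cv2.resize(im.max(2),None,fx=4,fy=4,interpolation=cv2.INTER_LINEAR))
    out=[]
    for th,name in((178,'block'),(105,'slide')):
        q=(m>th).astype(np.uint8)
        _,l,st,_=cv2.connectedComponentsWithStats(q,connectivity=4)
        k=l[int(seed[1]*4),int(seed[0]*4)];q=(l==k).astype(np.uint8)
        q=cv2.morphologyEx(q,cv2.MORPH_CLOSE,np.ones((9,9)));q=cv2.morphologyEx(q,cv2.MORPH_OPEN,np.ones((25,25)))
        cn=max(cv2.findContours(q,0,2)[0],key=cv2.contourArea)
        b=cv2.boxPoints(cv2.minAreaRect(cn));b=b[np.argsort(np.arctan2(*(b-b.mean(0)).T[::-1]))]
        b=(b+.5)/4-.5;print(n,name,b.round(1).tolist());out.append(b)
    C.append(out)
for j,(name,z) in enumerate((('block',.019),('slide',.019))):
    P=np.array([tri(ray('wrist',a,I[0]),ray('wrist',b,I[1]))[0] for a,b in zip(C[0][j],C[1][j])])
    print(name,'tri',P.round(4).tolist())
    for v in (0,1):
        Q=np.array([onplane('wrist',a,z,I[v]) for a in C[v][j]])
        d=(Q[1]+Q[2]-Q[0]-Q[3])/2
        print(' plane',Q.mean(0).round(4),np.linalg.norm(Q-np.roll(Q,1,0),axis=1).round(4),'yaw',np.degrees(np.arctan2(d[1],d[0])).round(2))
E
python3 m.py
```

```text
1 block [[293.8999938964844, 78.0], [353.29998779296875, 80.5999984741211], [352.1000061035156, 107.5], [292.70001220703125, 104.9000015258789]]
1 slide [[271.6000061035156, 76.5], [353.79998779296875, 79.69999694824219], [352.70001220703125, 108.69999694824219], [270.3999938964844, 105.5]]
2 block [[251.1999969482422, 108.9000015258789], [347.3999938964844, 113.0], [346.0, 146.1999969482422], [249.8000030517578, 142.10000610351562]]
2 slide [[250.10000610351562, 108.0], [348.0, 112.0999984741211], [346.5, 146.8000030517578], [248.6999969482422, 142.6999969482422]]
block tri [[0.5236, 0.1985, 0.0972], [0.5731, 0.191, 0.0157], [0.567, 0.1674, 0.0176], [0.518, 0.1826, 0.089]]
 plane [0.5446 0.1855 0.019 ] [0.024  0.0517 0.024  0.0519] yaw -14.34
 plane [0.5361 0.1884 0.019 ] [0.0245 0.0697 0.0242 0.0706] yaw -15.04
slide tri [[0.5027, 0.211, 0.0083], [0.5736, 0.1916, 0.017], [0.5678, 0.1662, 0.0128], [0.4958, 0.185, 0.0096]]
 plane [0.5353 0.1879 0.019 ] [0.026  0.0718 0.0259 0.0721] yaw -14.53
 plane [0.5359 0.1885 0.019 ] [0.0256 0.0709 0.0254 0.0718] yaw -15.0
```

The block is at (0.5446, 0.1855) with yaw about -14.7°, its size reads 51.7×24, and the top corner heights of 16–18 mm sit acceptably near 19. I'll hover above it with the opening at 64 mm and recheck.

To row units: 0.059 m / 0.75 = 0.0787, -0.0036 m / 0.75 = -0.0048, 2.7 degrees / 90 = 0.03.

```bash

echo '{"segments": [[0.0787, -0.0048, 0.06, 0.03, 0.064], [0.0787, -0.0048, 0.06, 0.03, 0.064], [0.0787, -0.0048, 0.06, 0.03, 0.064], [0.0787, -0.0048, 0.06, 0.03, 0.064], [0.0787, -0.0048, 0.06, 0.03, 0.064]]}' | python3 drive.py
echo '{"segments": [[0, 0, 0, 0, 0.064], [0, 0, 0, 0, 0.064]]}' | python3 drive.py
python3 - <<'E'
from h import *
import pickle
i=viewer.camera_info('wrist');im=viewer.camera('wrist');cv2.imwrite('pics/w3.png',im);pickle.dump(i,open('w3.pkl','wb'))
o=readout.get_obs();print(o['ee_pos'],o['tcp_rot'])
print([proj('wrist',p,i).round(0) for p in [(.5446,.1855,.019),(.5698,.1791,.019),(.5194,.192,.019)]])
cv2.imwrite('pics/c3.png',im[100:400,120:520].repeat(2,0).repeat(2,1)[:600])
E
```

```text
time: 3.38
ee_pos: [0.5458, 0.1853, 0.0828]
tcp_rot: [179.9, -0.0, 75.2]
wrist_force: [0.9, -0.1, -0.6]
opening: 0.0641
grasp_force: 0.0
time: 3.55
ee_pos: [0.546, 0.185, 0.0828]
tcp_rot: [179.9, -0.1, 75.1]
wrist_force: [0.1, -0.9, -0.0]
opening: 0.0638
grasp_force: 0.0
[0.54598919 0.18502037 0.08258616] [ 1.79906193e+02 -5.48243179e-02  7.51252424e+01]
[array([314., 227.]), array([355., 227.]), array([272., 227.])]
```

View pics/c3.png

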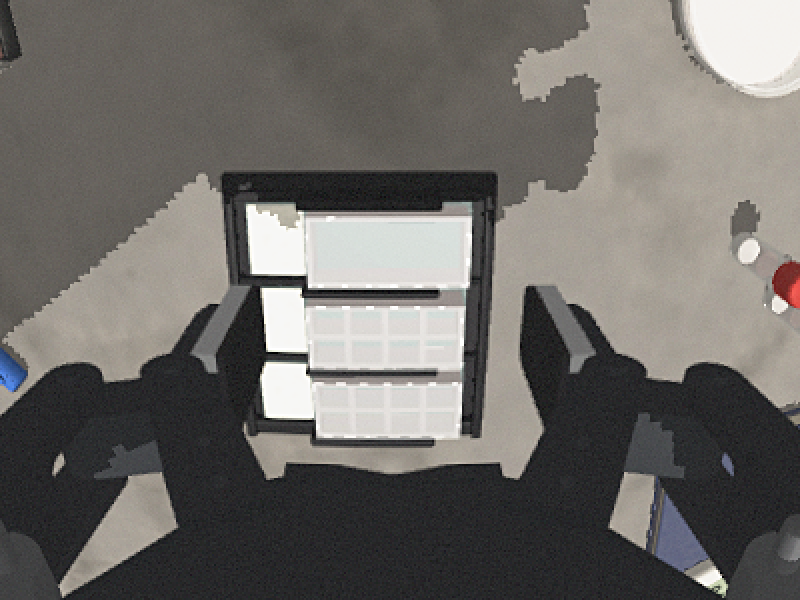

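The crop shows the single block at (307–473, 213–290), square to the tool and within 1 mm of the prediction. I'll descend, grip at 25 N and lift slightly.

To row units: 0.0515 m / 0.75 = 0.0687, 0.0008 m / 0.75 = 0.0011.

```bash

echo '{"segments": [[0.0011, -0.0008, 0.0267, 0, 0.064], [0.0011, -0.0008, 0.0467, 0, 0.064], [0.0011, -0.0008, 0.06, 0, 0.064], [0.0011, -0.0008, 0.0687, 0, 0.064], [0.0011, -0.0008, 0.0687, 0, 0.064]]}' | python3 drive.py 
echo '{"segments": [[0, 0, 0, 0, 0.045], [0, 0, 0, 0, 0.045], [0, 0, 0, 0, 0.045], [0, 0, 0, 0, 0.045], [0, 0, 0, 0, 0.045]]}' | python3 drive.py 25
echo '{"segments": [[0, 0, 0, 0, 0.045], [0, 0, 0, 0, 0.045], [0, 0, 0, 0, 0.045], [0, 0, -0.0053, 0, 0.045], [0, 0, -0.0133, 0, 0.045]]}' | python3 drive.py
```

```text
time: 4.02
ee_pos: [0.5445, 0.1861, 0.0287]
tcp_rot: [-179.9, 0.1, 75.2]
wrist_force: [0.3, -0.1, 0.3]
opening: 0.0637
grasp_force: 0.0
time: 4.43
ee_pos: [0.5454, 0.1866, 0.0305]
tcp_rot: [179.9, -0.0, 75.2]
wrist_force: [-0.4, -2.3, 3.4]
opening: 0.0513
grasp_force: 27.7
time: 4.85
ee_pos: [0.5445, 0.1866, 0.0393]
tcp_rot: [-179.9, 0.0, 75.2]
wrist_force: [0.6, 0.1, -1.1]
opening: 0.0513
grasp_force: 27.4
```

The slide is held (opening 51.3 mm). I'll lift it, carry it to the bare patch, turn it to about yaw 90°, and lower it to just above the bench.

To row units: -0.06 m / 0.75 = -0.08, -0.045 m / 0.75 = -0.06.

```bash

echo '{"segments": [[0, 0, -0.0267, 0, 0.045], [0, 0, -0.06, 0, 0.045], [0, 0, -0.08, 0, 0.045], [0, 0, -0.08, 0, 0.045]]}' | python3 drive.py
echo '{"segments": [[-0.04, 0, 0, 0, 0.045], [-0.0933, -0.0027, 0, 0, 0.045], [-0.1467, -0.0053, 0, 0, 0.045], [-0.2, -0.0067, 0, 0, 0.045], [-0.2467, -0.0067, 0, 0, 0.045]]}' | python3 drive.py
echo '{"segments": [[-0.0133, 0, 0, -0.0667, 0.045], [-0.0133, 0, 0, -0.1444, 0.045], [-0.0133, 0, 0, -0.2222, 0.045], [-0.0133, 0, 0, -0.3, 0.045], [-0.0133, 0, 0, -0.3667, 0.045]]}' | python3 drive.py
echo '{"segments": [[0, 0, 0, -0.0778, 0.045], [0, 0, 0, -0.1556, 0.045], [0, 0, 0, -0.2333, 0.045], [0, 0, 0, -0.3111, 0.045], [0, 0, 0, -0.3889, 0.045]]}' | python3 drive.py
echo '{"segments": [[0, 0, 0, -0.0778, 0.045], [0, 0, 0, -0.1556, 0.045], [0, 0, 0, -0.2333, 0.045], [0, 0, 0, -0.3111, 0.045], [0, 0, 0, -0.3889, 0.045]]}' | python3 drive.py
echo '{"segments": [[0, 0, 0, -0.0222, 0.045], [0, 0, 0.0267, -0.0222, 0.045], [0, 0, 0.06, -0.0222, 0.045], [0, 0, 0.08, -0.0222, 0.045], [0, 0, 0.08, -0.0222, 0.045]]}' | python3 drive.py
```

```text
time: 5.18
ee_pos: [0.5466, 0.1873, 0.1039]
tcp_rot: [179.7, -0.2, 75.2]
wrist_force: [-0.0, -0.0, -0.1]
opening: 0.0512
grasp_force: 27.4
time: 5.6
ee_pos: [0.4915, 0.0074, 0.099]
tcp_rot: [-179.9, 0.0, 75.2]
wrist_force: [0.7, 1.0, -0.6]
opening: 0.0514
grasp_force: 27.4
time: 6.02
ee_pos: [0.49, -0.0008, 0.0991]
tcp_rot: [-180.0, -0.0, 108.5]
wrist_force: [0.1, 0.2, -1.0]
opening: 0.0512
grasp_force: 27.4
time: 6.43
ee_pos: [0.49, -0.0005, 0.099]
tcp_rot: [-180.0, -0.1, 143.5]
wrist_force: [-0.8, -0.2, -1.3]
opening: 0.051
grasp_force: 27.4
time: 6.85
ee_pos: [0.49, -0.0005, 0.099]
tcp_rot: [180.0, -0.1, 178.5]
wrist_force: [-1.0, -0.1, -1.3]
opening: 0.0513
grasp_force: 27.4
time: 7.27
ee_pos: [0.4879, -0.0005, 0.0358]
tcp_rot: [180.0, -0.3, -179.8]
wrist_force: [0.3, 0.2, -1.4]
opening: 0.0515
grasp_force: 27.3
```

To row units: 0.0125 m / 0.75 = 0.0167, 0.012 m / 0.75 = 0.016.

```bash

echo '{"segments": [[0, 0, 0.008, 0, 0.045], [0, 0, 0.0133, 0, 0.045], [0, 0, 0.016, 0, 0.045], [0, 0, 0.0167, 0, 0.045], [0, 0, 0.0167, 0, 0.045]]}' | python3 drive.py
echo '{"segments": [[0, 0, 0, 0, 0.045], [0, 0, 0, 0, 0.064], [0, 0, 0, 0, 0.064], [0, 0, 0, 0, 0.064], [0, 0, 0, 0, 0.064]]}' | python3 drive.py
echo '{"segments": [[0, 0, 0, 0, 0.07], [0, 0, -0.0267, 0, 0.07], [0, 0, -0.0667, 0, 0.07], [0, 0, -0.1133, 0, 0.07], [0, 0, -0.1533, 0, 0.07]]}' | python3 drive.py
```

```text
time: 7.68
ee_pos: [0.4906, -0.0006, 0.0278]
tcp_rot: [180.0, 0.0, -179.8]
wrist_force: [-0.7, -0.5, -0.6]
opening: 0.0511
grasp_force: 27.3
time: 8.1
ee_pos: [0.4904, -0.0006, 0.0275]
tcp_rot: [180.0, 0.0, -179.8]
wrist_force: [-0.6, -0.2, -0.5]
opening: 0.064
grasp_force: 0.0
time: 8.52
ee_pos: [0.4901, -0.0006, 0.1441]
tcp_rot: [-180.0, 0.0, -179.8]
wrist_force: [0.8, 0.1, -0.5]
opening: 0.07
grasp_force: 0.0
```

```bash

echo '{"segments": [[0.0333, -0.1667, -0.0133, 0, 0.07], [0.0333, -0.1667, -0.0133, 0, 0.07], [0.0333, -0.1667, -0.0133, 0, 0.07], [0.0333, -0.1667, -0.0133, 0, 0.07]]}' | python3 drive.py >/dev/null
echo '{"segments": [[0.0333, -0.1667, 0, 0, 0.07], [0.0333, -0.1667, 0, 0, 0.07], [0.0333, -0.1667, 0, 0, 0.07], [0.0333, -0.1667, 0, 0, 0.07]]}' | python3 drive.py >/dev/null
echo '{"segments": [[0, 0, 0, 0.3889, 0.07], [0, 0, 0, 0.3889, 0.07], [0, 0, 0, 0.3889, 0.07], [0, 0, 0, 0.3889, 0.07], [0, 0, 0, 0.3889, 0.07]]}' | python3 drive.py >/dev/null
echo '{"segments": [[0, 0, 0, 0.3889, 0.07], [0, 0, 0, 0.3889, 0.07], [0, 0, 0, 0.3889, 0.07], [0, 0, 0, 0.3889, 0.07], [0, 0, 0, 0.3889, 0.07]]}' | python3 drive.py >/dev/null
echo '{"segments": [[0, 0, 0, 0.2244, 0.07], [0, 0, 0, 0.2244, 0.07], [0, 0, 0, 0.2244, 0.07], [0, 0, 0, 0.2244, 0.07]]}' | python3 drive.py
python3 - <<'E'
from h import *
import pickle
viewer.camera('top')
i=viewer.camera_info('wrist');im=viewer.camera('wrist');cv2.imwrite('pics/w4.png',im);pickle.dump(i,open('w4.pkl','wb'))
cv2.imwrite('pics/c4.png',cv2.resize(im[50:300,160:500],None,fx=2.3,fy=2.3,interpolation=3)[:600,:800])
E
```

```text
time: 10.35
ee_pos: [0.4412, -0.2505, 0.1522]
tcp_rot: [-180.0, -0.0, 89.7]
wrist_force: [-0.0, -0.4, -0.2]
opening: 0.0701
grasp_force: 0.0
```

View pics/c4.png

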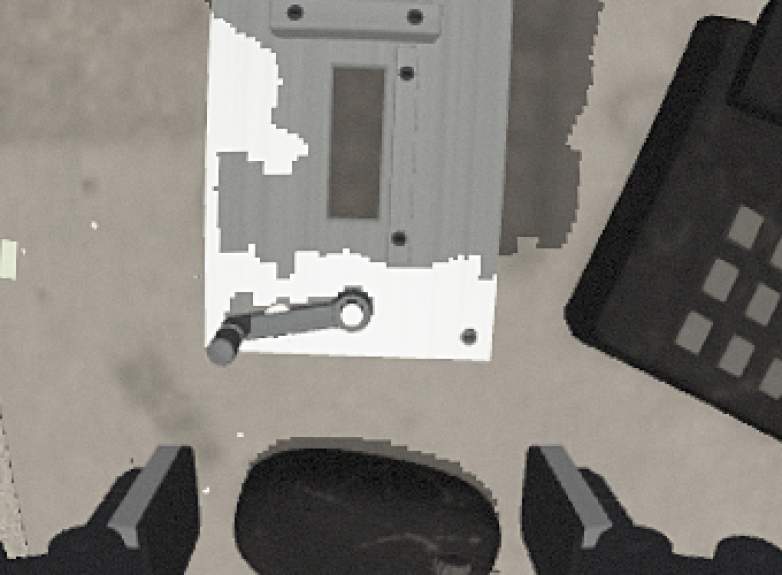

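The crop shows the aperture centred at (358,142), rail at x≈405, end-block front edge at y≈37, pivot at (352,313) and knob top at (222,350). I'll take a second view from further on and measure the aperture, rail edge and end-block edge.

To row units: 0.07 m / 0.75 = 0.0933, 0.03 m / 0.75 = 0.04.

```bash

echo '{"segments": [[0.0933, 0, 0.04, 0, 0.07], [0.0933, 0, 0.04, 0, 0.07], [0.0933, 0, 0.04, 0, 0.07]]}' | python3 drive.py
echo '{"segments": [[0, 0, 0, 0, 0.07]]}' | python3 drive.py
cat > ap.py <<'E'
from h import *
import pickle,sys
def aperture(n,seed):
    im=cv2.imread(f'pics/w{n}.png');inf=pickle.load(open(f'w{n}.pkl','rb'))
    m=cv2.resize(cv2.medianBlur(im,3),None,fx=4,fy=4,interpolation=cv2.INTER_LINEAR).max(2)
    q=(m<125).astype(np.uint8);q=cv2.morphologyEx(q,cv2.MORPH_OPEN,np.ones((9,9)))
    _,l,st,_=cv2.connectedComponentsWithStats(q,connectivity=4)
    k=l[int(seed[1]*4),int(seed[0]*4)]
    cn=max(cv2.findContours((l==k).astype(np.uint8),0,2)[0],key=cv2.contourArea)
    b=cv2.boxPoints(cv2.minAreaRect(cn));b=b[np.argsort(np.arctan2(*(b-b.mean(0)).T[::-1]))]
    return (b+.5)/4-.5,inf
E
python3 - <<'E'
from ap import *
viewer.camera('top')
i=viewer.camera_info('wrist');im=viewer.camera('wrist');cv2.imwrite('pics/w5.png',im);pickle.dump(i,open('w5.pkl','wb'))
b4,i4=aperture(4,(160+358/2.3,50+142/2.3))
c=onplane('wrist',b4.mean(0),.008,i4);s=proj('wrist',c,i);print(c,s)
b5,i5=aperture(5,s)
for b,inf in((b4,i4),(b5,i5)):
    Q=np.array([onplane('wrist',p,.008,inf) for p in b]);print(b.round(1).tolist(),Q.mean(0).round(4),np.linalg.norm(Q-np.roll(Q,1,0),axis=1).round(4))
    for k in(0,1,2,3):
        d=Q[k]-Q[k-1];print('  edge yaw',np.degrees(np.arctan2(d[1],d[0])).round(2))
P=[tri(ray('wrist',a,i4),ray('wrist',b,i5)) for a,b in zip(b4,b5)];print([p[0].round(4).tolist() for p in P])
cv2.imwrite('pics/c5.png',cv2.resize(im[60:310,160:480],None,fx=2.4,fy=2.4,interpolation=3)[:600,:800])
E
```

```text
time: 10.7
ee_pos: [0.4397, -0.1768, 0.1197]
tcp_rot: [-179.8, -0.2, 90.3]
wrist_force: [0.0, 0.6, -0.5]
opening: 0.0702
grasp_force: 0.0
time: 10.78
ee_pos: [0.4408, -0.1794, 0.1217]
tcp_rot: [-179.9, -0.0, 90.3]
wrist_force: [0.1, -0.4, 0.0]
opening: 0.0705
grasp_force: 0.0
[ 0.43940946 -0.17888649  0.008     ] [314.07456057 202.54632967]
[[304.20001220703125, 77.69999694824219], [327.3999938964844, 78.80000305175781], [324.5, 145.39999389648438], [301.29998779296875, 144.39999389648438]] [ 0.4394 -0.1788  0.008 ] [0.0565 0.0192 0.0565 0.0196]
  edge yaw 87.33
  edge yaw -2.59
  edge yaw -92.31
  edge yaw 177.4
[[-0.4000000059604645, -0.4000000059604645], [639.4000244140625, -0.4000000059604645], [639.4000244140625, 339.3999938964844], [-0.4000000059604645, 339.3999938964844]] [ 0.4569 -0.1851  0.008 ] [0.5565 0.7884 0.5847 1.2107]
  edge yaw 69.03
  edge yaw 0.76
  edge yaw -67.57
  edge yaw 179.51
[[0.4518, -0.1514, 0.2501], [0.4295, -0.1514, 0.2495], [0.4564, -0.1572, 0.2303], [0.4238, -0.158, 0.2284]]
```

View pics/c5.png

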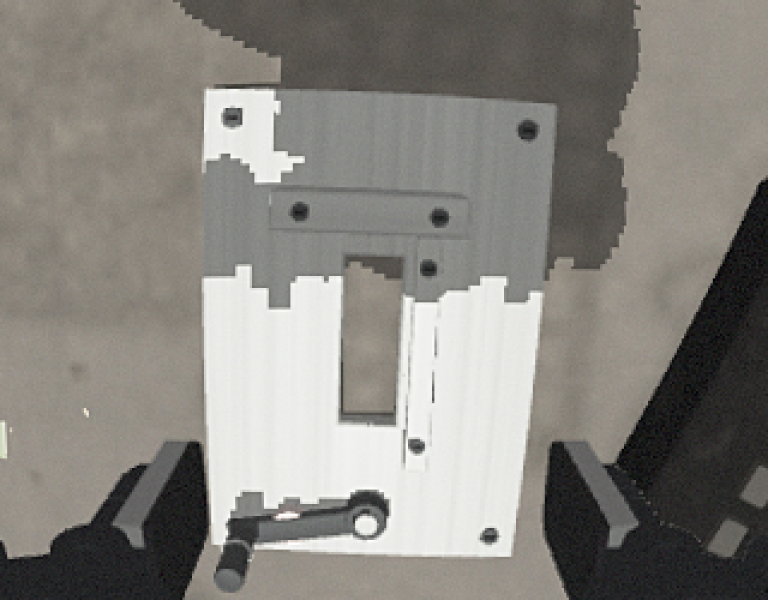

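The crop shows aperture rim corners at (344,256), (404,258), (397,426) and (338,424). It also shows screws, pivot (366,524) and knob top (229,580). I'll triangulate these between the two views.

```bash
python3 - <<'E'
from ap import *
i4=pickle.load(open('w4.pkl','rb'));i5=pickle.load(open('w5.pkl','rb'))
f4=lambda p:(160+(p[0]+.5)/2.3-.5,50+(p[1]+.5)/2.3-.5); f5=lambda p:(160+(p[0]+.5)/2.4-.5,60+(p[1]+.5)/2.4-.5)
b4,_=aperture(4,(315.6,111.7));b4o=b4
A5=[(344,256),(404,258),(397,426),(338,424)]
Q=np.array([onplane('wrist',f5(p),.008,i5) for p in A5]);print('ap5',Q.mean(0).round(4),np.linalg.norm(Q-np.roll(Q,1,0),axis=1).round(4),[np.degrees(np.arctan2(*(Q[a]-Q[b])[1::-1])).round(1) for a,b in((0,3),(1,2),(1,0),(2,3))])
print('ap tri',[tri(ray('wrist',a,i4),ray('wrist',f5(b),i5))[0].round(4).tolist() for a,b in zip(b4o,A5)])
c=np.array([.4394,-.1788]);t=np.radians(-2.6);R=np.array([[np.cos(t),-np.sin(t)],[np.sin(t),np.cos(t)]])
for n,a,b in(('eb1',(295,12),(299,211)),('eb2',(415,17),(439,217)),('r1',(406,73),(428,268)),('r2',(399,239),(416,445)),('ps',(470,336),(489,536)),('piv',(352,313),(366,524)),('knob',(222,350),(229,580))):
    p,e=tri(ray('wrist',f4(a),i4),ray('wrist',f5(b),i5));print(n,p.round(4),round(e,4),'ins',(R.T@(p[:2]-c)*1e3).round(1))
Q=np.array([onplane('wrist',f5(p),.008,i5) for p in [(205,89),(556,104),(512,556),(213,544)]]);print('plate',Q.mean(0).round(4),np.linalg.norm(Q-np.roll(Q,1,0),axis=1).round(4),[np.degrees(np.arctan2(*(Q[a]-Q[b])[1::-1])).round(1) for a,b in((0,3),(1,2),(1,0),(2,3))])
E
```

```text
ap5 [ 0.4395 -0.1792  0.008 ] [0.0569 0.0189 0.0569 0.0198] [np.float64(87.5), np.float64(88.4), np.float64(-1.8), np.float64(-1.9)]
ap tri [[0.4311, -0.1503, 0.0091], [0.4501, -0.151, 0.0081], [0.4481, -0.2073, 0.0096], [0.4286, -0.2064, 0.0103]]
eb1 [ 0.4191 -0.1341  0.0277] 0.0002 ins [-22.3  43.8]
eb2 [ 0.4592 -0.1358  0.0271] 0.0002 ins [17.8 43.9]
r1 [ 0.4573 -0.1536  0.0114] 0.0 ins [16.8 26. ]
r2 [ 0.455  -0.2142  0.0097] 0.0005 ins [ 17.2 -34.7]
ps [ 0.4826 -0.2512  0.0087] 0.0008 ins [ 46.4 -70.3]
piv [ 0.4381 -0.2401  0.0182] 0.0002 ins [  1.4 -61.3]
knob [ 0.3951 -0.2464  0.0449] 0.0004 ins [-41.2 -69.6]
plate [ 0.4395 -0.1787  0.008 ] [0.1592 0.1095 0.1595 0.1101] [np.float64(87.8), np.float64(88.0), np.float64(-2.2), np.float64(-2.4)]
```

The insert checks out. Its centre is (0.4395, -0.179), yaw about -2.2°, plate 8–10 mm, end-block top 27.5 mm and rail screws at x=17. The lever is at about 0.05 rad. Now back to the slide on the bench, with two views along the way.

To row units: 0.11 m / 0.75 = 0.1467, 0.05 m / 0.75 = 0.0667.

```bash

echo '{"segments": [[0.1467, 0.0667, 0, 0, 0.04], [0.1467, 0.0667, 0, 0, 0.04], [0.1467, 0.0667, 0, 0, 0.04], [0.1467, 0.0667, 0, 0, 0.04]]}' | python3 drive.py
python3 - <<'E'
from h import *
import pickle
viewer.camera('top')
i=viewer.camera_info('wrist');im=viewer.camera('wrist');cv2.imwrite('pics/w6.png',im);pickle.dump(i,open('w6.pkl','wb'))
E
echo '{"segments": [[0.0907, 0, 0.0467, 0, 0.04], [0.0907, 0, 0.0467, 0, 0.04], [0.0907, 0, 0.0467, 0, 0.04], [0.0907, 0, 0.0467, 0, 0.04]]}' | python3 drive.py
python3 - <<'E'
from h import *
import pickle
viewer.camera('top')
i=viewer.camera_info('wrist');im=viewer.camera('wrist');cv2.imwrite('pics/w7.png',im);pickle.dump(i,open('w7.pkl','wb'))
o=readout.get_obs();print(o['ee_pos'],o['tcp_rot'])
i6=pickle.load(open('w6.pkl','rb'));im6=cv2.imread('pics/w6.png')
p=(.4904,-.0006,.016);a=proj('wrist',p,i6);b=proj('wrist',p,i);print(a,b)
c=lambda im,u:cv2.resize(cv2.copyMakeBorder(im,100,100,100,100,0)[int(u[1]):int(u[1])+200,int(u[0])+34:int(u[0])+166],None,fx=3,fy=3,interpolation=3)
cv2.imwrite('pics/c67.png',np.hstack([c(im6,a),c(im,b)]))
E
```

```text
time: 11.22
ee_pos: [0.4936, -0.0673, 0.1228]
tcp_rot: [179.9, -0.1, 90.2]
wrist_force: [0.2, -1.2, -0.3]
opening: 0.0402
grasp_force: 0.0
time: 11.65
ee_pos: [0.4907, -0.0033, 0.0868]
tcp_rot: [-179.9, 0.0, 90.0]
wrist_force: [-0.8, -0.5, -0.1]
opening: 0.0401
grasp_force: 0.0
[ 0.49153749 -0.00425499  0.08798518] [1.79949110e+02 2.72226444e-02 8.99209233e+01]
[313.56837841 115.00810354] [315.26862065 218.29634625]
```

View pics/c67.png

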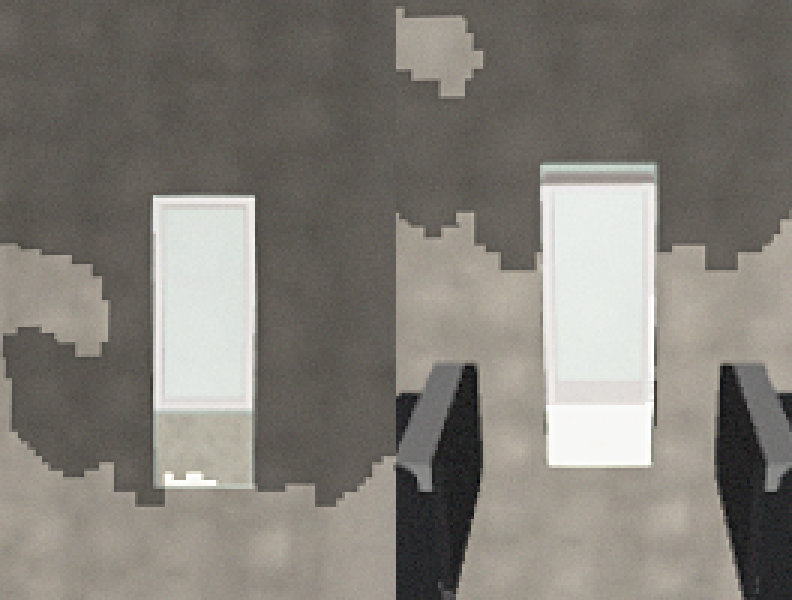

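Both views show the slide flat on the bench, tab towards -y. Block corners are (154,195)–(254,410) in the left crop and (541,184)–(653,404) in the right one. I'll triangulate from those.

```bash
python3 - <<'E'
from ap import *
i6=pickle.load(open('w6.pkl','rb'));i7=pickle.load(open('w7.pkl','rb'))
A=[((x+.5)/3-.5+313-66,(y+.5)/3-.5+115-100) for x,y in[(153.5,195.5),(255.5,196),(254.5,410),(153,410)]]
B=[((x-396+.5)/3-.5+315-66,(y+.5)/3-.5+218-100) for x,y in[(541,184),(656,184.5),(653,404),(544,404)]]
for P,i in((A,i6),(B,i7)):
    Q=np.array([onplane('wrist',p,.016,i) for p in P]);d=Q[0]+Q[1]-Q[2]-Q[3];print(Q.mean(0).round(4),np.linalg.norm(Q-np.roll(Q,1,0),axis=1).round(4),np.degrees(np.arctan2(d[1],d[0])).round(2))
print([tri(ray('wrist',a,i6),ray('wrist',b,i7))[0].round(4).tolist() for a,b in zip(A,B)])
o=readout.get_obs();print(o['ee_pos'],o['tcp_rot'])
E
```

```text
[ 0.4912 -0.001   0.016 ] [0.0519 0.0241 0.0518 0.0245] 89.96
[4.91e-01 1.00e-04 1.60e-02] [0.05   0.0238 0.0499 0.0244] 89.93
[[0.4791, 0.025, 0.0153], [0.5031, 0.0249, 0.0155], [0.5036, -0.0275, 0.0103], [0.4785, -0.0276, 0.0101]]
[ 0.49153749 -0.00425499  0.08798518] [1.79949110e+02 2.72226444e-02 8.99209233e+01]
```

Block centre is (0.4911, -0.0007), yaw 90°, and the top corner heights of about 15.5 mm agree with 16. I'll descend, grip by the sides and lift.

The rows are not in the units I measure in: shifts go in shares of 750 mm and turns go in shares of 90 degrees. I convert before sending: 0.0565 m / 0.75 = 0.0753, 0.05 m / 0.75 = 0.0667.

```bash

echo '{"segments": [[0.004, 0, 0.0267, 0, 0.04], [0.004, 0, 0.0533, 0, 0.04], [0.004, 0, 0.0667, 0, 0.04], [0.004, 0, 0.0753, 0, 0.04], [0.004, 0, 0.0753, 0, 0.04]]}' | python3 drive.py
echo '{"segments": [[0, 0, 0, 0, 0.015], [0, 0, 0, 0, 0.015], [0, 0, 0, 0, 0.015], [0, 0, 0, 0, 0.015], [0, 0, 0, 0, 0.015]]}' | python3 drive.py 25
echo '{"segments": [[0, 0, 0, 0, 0.015], [0, 0, 0, 0, 0.015], [0, 0, 0, 0, 0.015], [0, 0, 0, 0, 0.015]]}' | python3 drive.py
echo '{"segments": [[0, 0, -0.0133, 0, 0.015], [0, 0, -0.04, 0, 0.015], [0, 0, -0.08, 0, 0.015], [0, 0, -0.08, 0, 0.015], [0, 0, -0.08, 0, 0.015]]}' | python3 drive.py
```

```text
time: 12.17
ee_pos: [0.4908, -0.0007, 0.0301]
tcp_rot: [-179.9, 0.0, 89.9]
wrist_force: [-0.9, -0.6, -0.8]
opening: 0.0398
grasp_force: 0.0
time: 12.58
ee_pos: [0.4919, 0.0001, 0.0319]
tcp_rot: [179.9, 0.0, 90.0]
wrist_force: [0.2, -1.4, 6.0]
opening: 0.023
grasp_force: 26.4
time: 12.92
ee_pos: [0.4919, 0.0001, 0.0319]
tcp_rot: [179.9, 0.0, 90.0]
wrist_force: [0.2, -2.1, 6.1]
opening: 0.0229
grasp_force: 26.4
time: 13.33
ee_pos: [0.4923, 0.0003, 0.0929]
tcp_rot: [179.8, -0.0, 90.0]
wrist_force: [0.0, 0.4, -0.3]
opening: 0.0232
grasp_force: 25.7
```

Held by its sides (23 mm). I'll carry it over the insert, turn 2.2°, and look before lowering.

To row units: -0.165 m / 0.75 = -0.22, -0.053 m / 0.75 = -0.0707, 1 degrees / 90 = 0.0111.

```bash

echo '{"segments": [[-0.0467, -0.016, 0, 0, 0.015], [-0.0933, -0.032, 0, 0, 0.015], [-0.14, -0.048, 0, 0, 0.015], [-0.1867, -0.064, 0, 0, 0.015], [-0.22, -0.0707, 0, 0.0111, 0.015]]}' | python3 drive.py
echo '{"segments": [[-0.0067, 0, 0.0133, 0.0133, 0.015], [-0.0067, 0, 0.0267, 0.0133, 0.015], [-0.0067, 0, 0.0267, 0.0133, 0.015], [-0.0067, 0, 0.0267, 0.0133, 0.015]]}' | python3 drive.py
python3 - <<'E'
from h import *
import pickle
E=[];
for k in range(5):
    viewer.camera('top');o=readout.get_obs();E.append(np.r_[o['ee_pos'],o['tcp_rot'][2]])
print(np.mean(E,0).round(4),np.std(E,0).round(4))
i=viewer.camera_info('wrist');im=viewer.camera('wrist');cv2.imwrite('pics/w8.png',im);pickle.dump(i,open('w8.pkl','wb'))
cv2.imwrite('pics/c8.png',cv2.resize(im[100:350,215:415],None,fx=2.4,fy=2.4,interpolation=3))
E
```

```text
time: 13.75
ee_pos: [0.4363, -0.1666, 0.09]
tcp_rot: [-179.9, -0.0, 89.0]
wrist_force: [1.4, 0.4, 0.7]
opening: 0.0234
grasp_force: 25.7
time: 14.08
ee_pos: [0.4374, -0.1687, 0.0695]
tcp_rot: [-179.9, -0.1, 87.9]
wrist_force: [0.7, -0.7, 0.6]
opening: 0.0232
grasp_force: 25.7
[ 4.38300e-01 -1.68900e-01  7.08000e-02  8.78762e+01] [0.0002 0.0002 0.0004 0.0102]
```

View pics/c8.png

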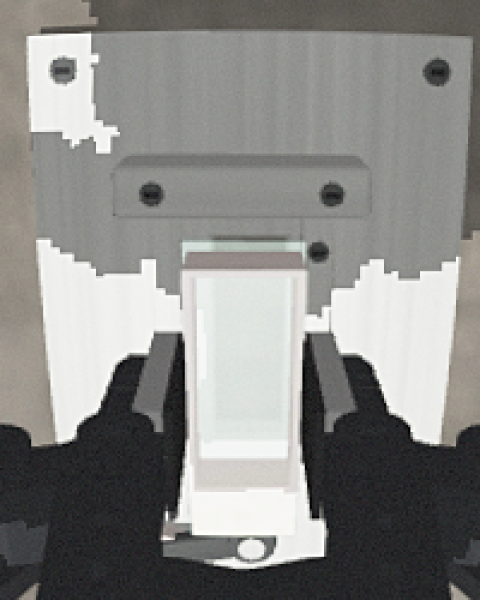

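The crop shows the glass +x edge at y≈243 (x 182–305), the end-block front top edge at y≈215 and the rail's inner edge at x≈302. I'll compute the slide's offset in the insert's frame.

```bash
python3 - <<'E'
from h import *
import pickle
i=pickle.load(open('w8.pkl','rb'))
f=lambda p:(215+(p[0]+.5)/2.4-.5,100+(p[1]+.5)/2.4-.5)
c=np.array([.4395,-.179]);t=np.radians(-2.2);R=np.array([[np.cos(t),-np.sin(t)],[np.sin(t),np.cos(t)]])
for n,p,z in(('glassL',(182,243),.0418),('glassR',(306,243),.0418),('blkL',(184,268),.0558),('blkR',(305,268),.0558),('ebL',(113,214),.028),('ebR',(370,217),.028),('ebs1',(151,194),.028),('ebs2',(332,195),.028),('rs',(318,252),.012),('rail',(302,235),.012),('psL',(62,70),.008),('psR',(437,72),.008)):
    q=onplane('wrist',f(p),z,i);print(n,q.round(4),(R.T@(q[:2]-c)*1e3).round(1))
print('tcp',R.T@(np.array([.4383,-.1689])-c)*1e3)
E
```

```text
glassL [ 0.4266 -0.1418  0.0418] [-14.3  36.7]
glassR [ 0.452  -0.1428  0.0418] [11.1 36.7]
blkL [ 0.428  -0.1427  0.0558] [-12.8  35.8]
blkR [ 0.4507 -0.1436  0.0558] [ 9.8 35.8]
ebL [ 0.4102 -0.1383  0.028 ] [-30.8  39.5]
ebR [ 0.4676 -0.1412  0.028 ] [26.6 38.8]
ebs1 [ 0.4191 -0.1342  0.028 ] [-22.1  44. ]
ebs2 [ 0.459  -0.1359  0.028 ] [17.9 43.8]
rs [ 0.4573 -0.1537  0.012 ] [16.8 25.9]
rail [ 0.4534 -0.1492  0.012 ] [12.7 30.3]
psL [ 0.3962 -0.1062  0.008 ] [-46.1  71.1]
psR [ 0.4881 -0.11    0.008 ] [45.9 70.8]
tcp [-1.58683237 10.04649008]
```

The glass is about 0.2–1.3 mm from the end block and 1.6 mm from the rail. I'll nudge by -0.5 mm in y and +0.4 mm in x, then lower to the plate.

To row units: 0.0298 m / 0.75 = 0.0397, -0.0005 m / 0.75 = -0.0007.

```bash

echo '{"segments": [[-0.0007, 0.0005, 0.016, 0, 0.015], [-0.0007, 0.0005, 0.0293, 0, 0.015], [-0.0007, 0.0005, 0.036, 0, 0.015], [-0.0007, 0.0005, 0.0397, 0, 0.015], [-0.0007, 0.0005, 0.0397, 0, 0.015]]}' | python3 drive.py
echo '{"segments": [[0, 0, 0, 0, 0.015], [0, 0, 0.0007, 0, 0.015], [0, 0, 0.0007, 0, 0.015]]}' | python3 drive.py
python3 - <<'E'
from h import *
E=[]
for k in range(4):
    viewer.camera('top');o=readout.get_obs();E.append(np.r_[o['ee_pos'],o['wrist_force']])
print(np.mean(E,0).round(4))
E
```

```text
time: 14.8
ee_pos: [0.4381, -0.1702, 0.0403]
tcp_rot: [-180.0, -0.0, 87.8]
wrist_force: [0.1, -0.2, -0.5]
opening: 0.023
grasp_force: 25.7
time: 15.05
ee_pos: [0.4384, -0.1703, 0.0403]
tcp_rot: [-180.0, -0.0, 87.8]
wrist_force: [-0.3, 0.5, -0.9]
opening: 0.0234
grasp_force: 25.7
[ 0.4384 -0.1703  0.0404  0.1671 -0.0864  0.1906]
```

To row units: 0.0005 m / 0.75 = 0.0007.

```bash

echo '{"segments": [[0, 0, 0.0007, 0, 0.015], [0, 0, 0.0007, 0, 0.015], [0, 0, 0.0007, 0, 0.015]]}' | python3 drive.py
echo '{"segments": [[0, 0, 0.0005, 0, 0.015], [0, 0, 0.0005, 0, 0.015], [0, 0, 0.0005, 0, 0.015]]}' | python3 drive.py
python3 - <<'E'
from h import *
E=[]
for k in range(4):
    viewer.camera('top');o=readout.get_obs();E.append(np.r_[o['ee_pos'],o['wrist_force']])
print(np.mean(E,0).round(4))
E
```

```text
time: 15.5
ee_pos: [0.4384, -0.1703, 0.04]
tcp_rot: [-180.0, -0.0, 87.8]
wrist_force: [-0.5, -0.6, -0.9]
opening: 0.023
grasp_force: 25.7
time: 15.75
ee_pos: [0.4386, -0.1703, 0.0399]
tcp_rot: [180.0, 0.0, 87.8]
wrist_force: [-1.3, 0.3, 3.7]
opening: 0.0228
grasp_force: 26.1
[ 0.4385 -0.1703  0.0399 -0.8881  0.726   4.0394]
```

Contact with the plate at 4 N. I'll ease it towards the stops in small steps while watching the force.

To row units: 0.0005 m / 0.75 = 0.0007, -0.0003 m / 0.75 = -0.0004.

```bash

echo '{"segments": [[0, 0.0007, -0.0004, 0, 0.015], [0, 0.0007, -0.0004, 0, 0.015], [0, 0.0007, -0.0004, 0, 0.015]]}' | python3 drive.py
echo '{"segments": [[0, 0.0007, 0, 0, 0.015], [0, 0.0007, 0, 0, 0.015], [0, 0.0007, 0, 0, 0.015]]}' | python3 drive.py 
echo '{"segments": [[0.0007, 0, 0, 0, 0.015], [0.0007, 0, 0, 0, 0.015], [0.0007, 0, 0, 0, 0.015]]}' | python3 drive.py 
echo '{"segments": [[0.0007, 0, 0, 0, 0.015], [0.0007, 0, 0, 0, 0.015], [0.0007, 0, 0, 0, 0.015]]}' | python3 drive.py
```

```text
time: 16.2
ee_pos: [0.439, -0.1704, 0.0398]
tcp_rot: [180.0, 0.0, 87.8]
wrist_force: [-0.3, -0.3, 2.7]
opening: 0.023
grasp_force: 26.0
time: 16.45
ee_pos: [0.4395, -0.1704, 0.0399]
tcp_rot: [180.0, 0.0, 87.8]
wrist_force: [-0.7, -0.1, 1.0]
opening: 0.0232
grasp_force: 26.0
time: 16.7
ee_pos: [0.4395, -0.1699, 0.0399]
tcp_rot: [180.0, 0.0, 87.8]
wrist_force: [0.8, -1.0, 1.1]
opening: 0.0231
grasp_force: 25.9
time: 16.95
ee_pos: [0.4395, -0.1693, 0.0399]
tcp_rot: [180.0, -0.0, 87.8]
wrist_force: [0.0, -1.0, 1.1]
opening: 0.0234
grasp_force: 25.9
```

To row units: 0.0005 m / 0.75 = 0.0007.

```bash

echo '{"segments": [[0, 0.0007, 0, 0, 0.015], [0, 0.0007, 0, 0, 0.015], [0, 0.0007, 0, 0, 0.015]]}' | python3 drive.py
echo '{"segments": [[0.0007, 0, 0, 0, 0.015], [0.0007, 0, 0, 0, 0.015], [0.0007, 0, 0, 0, 0.015]]}' | python3 drive.py 
echo '{"segments": [[0, 0.0005, 0, 0, 0.015], [0, 0.0005, 0, 0, 0.015], [0, 0.0005, 0, 0, 0.015]]}' | python3 drive.py
echo '{"segments": [[0.0007, 0, 0, 0, 0.015], [0.0007, 0, 0, 0, 0.015], [0.0007, 0, 0, 0, 0.015]]}' | python3 drive.py
```

```text
time: 17.2
ee_pos: [0.4399, -0.1693, 0.0398]
tcp_rot: [-180.0, -0.0, 87.8]
wrist_force: [-0.8, 0.8, 2.2]
opening: 0.0229
grasp_force: 26.0
time: 17.45
ee_pos: [0.44, -0.1689, 0.0398]
tcp_rot: [-180.0, 0.0, 87.8]
wrist_force: [-1.3, -1.0, 1.0]
opening: 0.0231
grasp_force: 25.9
time: 17.7
ee_pos: [0.4401, -0.1689, 0.0399]
tcp_rot: [-180.0, 0.0, 87.8]
wrist_force: [-5.2, 0.1, 3.9]
opening: 0.0229
grasp_force: 26.2
time: 17.95
ee_pos: [0.4401, -0.1685, 0.0399]
tcp_rot: [-180.0, 0.0, 87.8]
wrist_force: [-5.5, -2.1, 4.0]
opening: 0.0232
grasp_force: 26.2
```

Rail contact in x (-5 N). One or two more steps in y.

```bash

echo '{"segments": [[0.0007, -0.0003, 0, 0, 0.015], [0.0007, -0.0003, 0, 0, 0.015], [0.0007, -0.0003, 0, 0, 0.015]]}' | python3 drive.py
echo '{"segments": [[0.0007, 0, 0, 0, 0.015], [0.0007, 0, 0, 0, 0.015], [0.0007, 0, 0, 0, 0.015]]}' | python3 drive.py
```

```text
time: 18.2
ee_pos: [0.4401, -0.1681, 0.0398]
tcp_rot: [-180.0, 0.0, 87.8]
wrist_force: [-5.0, -2.5, 3.4]
opening: 0.0232
grasp_force: 26.1
time: 18.45
ee_pos: [0.4401, -0.168, 0.0399]
tcp_rot: [-180.0, 0.1, 87.8]
wrist_force: [-4.4, -5.3, 3.5]
opening: 0.0236
grasp_force: 26.0
```

Both stops are felt (-4.4 and -5.3 N), so the slide is home. I'll release, rise, and go above the knob at (0.395, -0.247), turned so the pinch lies along the lever's final radius. All ten pictures are now used, so further checks are numeric.

To row units: -0.0004 m / 0.75 = -0.0005, -0.0003 m / 0.75 = -0.0004.

```bash

echo '{"segments": [[-0.0005, -0.0004, 0, 0, 0.015], [-0.0005, -0.0004, 0, 0, 0.036], [-0.0005, -0.0004, 0, 0, 0.036], [-0.0005, -0.0004, 0, 0, 0.036], [-0.0005, -0.0004, 0, 0, 0.036]]}' | python3 drive.py
echo '{"segments": [[0, 0, -0.0133, 0, 0.036], [0, 0, -0.04, 0, 0.036], [0, 0, -0.0933, 0, 0.036], [0, 0, -0.0933, 0, 0.036], [0, 0, -0.0933, 0, 0.036]]}' | python3 drive.py
echo '{"segments": [[-0.1067, -0.056, 0, 0, 0.03], [-0.1067, -0.056, 0, 0, 0.03], [-0.1067, -0.056, 0, 0, 0.03], [-0.1067, -0.056, 0, 0, 0.03]]}' | python3 drive.py
echo '{"segments": [[0, 0, 0, 0.3889, 0.03], [0, 0, 0, 0.3889, 0.03], [0, 0, 0, 0.3889, 0.03], [0, 0, 0, 0.3889, 0.03], [0, 0, 0, 0.3889, 0.03]]}' | python3 drive.py
echo '{"segments": [[0, 0, 0, 0.1156, 0.03], [0, 0, 0, 0.1156, 0.03], [0, 0, 0, 0.1156, 0.03]]}' | python3 drive.py
python3 - <<'E'
from h import *
import pickle
E=[]
for k in range(4):
    viewer.camera('top');o=readout.get_obs();E.append(np.r_[o['ee_pos'],o['tcp_rot']])
E=np.median(E,0);print(E.round(4))
i=viewer.camera_info('wrist');im=viewer.camera('wrist');cv2.imwrite('pics/w9.png',im);pickle.dump(i,open('w9.pkl','wb'))
print('knob shift tool',totool([.3951-E[0],-.2467-E[1],0]).round(4))
# slide check: white wall/tab corners seen? expected corner pixels
c=np.array([.4395,-.179]);t=np.radians(-2.2);R=np.array([[np.cos(t),-np.sin(t)],[np.sin(t),np.cos(t)]])
for x,y,z in((-13,-38,10),(-13,38,10),(13,38,10),(12,36,24),(-12,36,24),(12,-16,24)):
    w=np.r_[c+R@np.array([x,y])/1e3,z/1e3];print((x,y,z),proj('wrist',w,i).round(0))
E
```

```text
time: 18.87
ee_pos: [0.4401, -0.1675, 0.0398]
tcp_rot: [180.0, -0.0, 87.8]
wrist_force: [0.2, 0.5, 0.3]
opening: 0.036
grasp_force: 0.0
time: 19.28
ee_pos: [0.4414, -0.1682, 0.1128]
tcp_rot: [179.7, 0.1, 87.8]
wrist_force: [-0.3, 0.8, -0.8]
opening: 0.0358
grasp_force: 0.0
time: 19.62
ee_pos: [0.3935, -0.2475, 0.1094]
tcp_rot: [-180.0, -0.0, 87.6]
wrist_force: [-0.1, -0.7, -0.5]
opening: 0.03
grasp_force: 0.0
time: 20.03
ee_pos: [0.3952, -0.2451, 0.1094]
tcp_rot: [-180.0, -0.0, 52.5]
wrist_force: [-0.9, -0.4, 0.0]
opening: 0.03
grasp_force: 0.0
time: 20.28
ee_pos: [0.3952, -0.2451, 0.1094]
tcp_rot: [-180.0, -0.0, 42.3]
wrist_force: [-0.2, 0.4, 0.3]
opening: 0.03
grasp_force: 0.0
[ 3.951000e-01 -2.454000e-01  1.096000e-01 -1.799679e+02 -4.000000e-03
  4.253030e+01]
knob shift tool [-0.0008  0.001  -0.    ]
(-13, -38, 10) [314. 153.]
(-13, 38, 10) [237.  80.]
(13, 38, 10) [263.  53.]
(12, 36, 24) [260.  52.]
(-12, 36, 24) [235.  78.]
(12, -16, 24) [317. 105.]
```

To row units: 0.059 m / 0.75 = 0.0787, 0.052 m / 0.75 = 0.0693.

```bash

echo '{"segments": [[-0.0011, 0.0013, 0.0267, 0, 0.03], [-0.0011, 0.0013, 0.0533, 0, 0.03], [-0.0011, 0.0013, 0.0693, 0, 0.03], [-0.0011, 0.0013, 0.0787, 0, 0.03], [-0.0011, 0.0013, 0.0787, 0, 0.03]]}' | python3 drive.py
echo '{"segments": [[0, 0, 0, 0, 0.005], [0, 0, 0, 0, 0.005], [0, 0, 0, 0, 0.005], [0, 0, 0, 0, 0.005], [0, 0, 0, 0, 0.005]]}' | python3 drive.py 25
python3 - <<'E'
from h import *
E=[]
for k in range(4):
    viewer.camera('top');o=readout.get_obs();E.append(np.r_[o['ee_pos'],o['tcp_rot'],o['opening']])
E=np.median(E,0);print(E.round(4))
c=np.array([.4395,-.179]);t=np.radians(-2.2);R=np.array([[np.cos(t),-np.sin(t)],[np.sin(t),np.cos(t)]])
k=R.T@(E[:2]-c)*1e3-[1,-62];a=np.degrees(np.arctan2(k[1],k[0]))%360;print(k,np.hypot(*k),a,np.radians(193-a))
piv=c+R@np.array([1,-62])/1e3
for th in(.05,.25,.45,.65,.85,.95,1.0,1.02,1.06,1.1):
    g=np.radians(193-2.2)-th;p=piv+.044*np.array([np.cos(g),np.sin(g)])
    print(th,totool([p[0]-E[0],p[1]-E[1],0]).round(4))
E
```

```text
time: 20.95
ee_pos: [0.3942, -0.2469, 0.0495]
tcp_rot: [-179.9, 0.0, 42.4]
wrist_force: [-0.5, 0.7, 0.1]
opening: 0.0302
grasp_force: 0.0
time: 21.37
ee_pos: [0.3952, -0.2476, 0.0516]
tcp_rot: [179.9, -0.0, 42.4]
wrist_force: [-1.7, 0.3, 4.6]
opening: 0.0083
grasp_force: 25.4
[ 3.95200e-01 -2.47600e-01  5.16000e-02  1.79941e+02 -5.80000e-03
  4.23707e+01  8.60000e-03]
[-42.6720212  -8.2429249] 43.46086980662391 190.93312591076986 0.03607375808122502
0.05 [-0.0001 -0.0008 -0.    ]
0.25 [ 0.0056 -0.0075 -0.    ]
0.45 [ 0.0124 -0.013  -0.    ]
0.65 [ 0.0203 -0.017  -0.    ]
0.85 [ 0.0287 -0.0193 -0.    ]
0.95 [ 0.0331 -0.0198 -0.    ]
1.0 [ 0.0353 -0.0199 -0.    ]
1.02 [ 0.0362 -0.0199 -0.    ]
1.06 [ 0.038  -0.0199 -0.    ]
1.1 [ 0.0397 -0.0198 -0.    ]
```

The knob is pinched with the lever at about 0.04 rad. I'll lead it round the arc to just before contact.

To row units: 0.0163 m / 0.75 = 0.0217, -0.0152 m / 0.75 = -0.0203.

```bash

echo '{"segments": [[0.004, -0.0053, -0.0013, 0, 0.005], [0.0075, -0.01, -0.0013, 0, 0.005], [0.012, -0.014, -0.0013, 0, 0.005], [0.0165, -0.0173, -0.0013, 0, 0.005], [0.0217, -0.0203, -0.0013, 0, 0.005]]}' | python3 drive.py
echo '{"segments": [[0.0053, -0.0024, 0, 0, 0.005], [0.0109, -0.0041, 0, 0, 0.005], [0.0165, -0.0055, 0, 0, 0.005], [0.0193, -0.0059, 0, 0, 0.005], [0.0193, -0.0059, 0, 0, 0.005]]}' | python3 drive.py
echo '{"segments": [[0.0029, -0.0004, 0, 0, 0.005], [0.0029, -0.0004, 0, 0, 0.005], [0.0029, -0.0004, 0, 0, 0.005]]}' | python3 drive.py
echo '{"segments": [[0.002, -0.0001, 0, 0, 0.005], [0.002, -0.0001, 0, 0, 0.005], [0.002, -0.0001, 0, 0, 0.005]]}' | python3 drive.py
cat > lv.py <<'E'
from h import *
E=[]
for k in range(3):
    viewer.camera('top');o=readout.get_obs();E.append(np.r_[o['ee_pos'],o['wrist_force']])
E=np.median(E,0);print(E.round(4),o['opening'])
c=np.array([.4395,-.179]);t=np.radians(-2.2);R=np.array([[np.cos(t),-np.sin(t)],[np.sin(t),np.cos(t)]])
k=R.T@(E[:2]-c)*1e3-[1,-62];a=np.degrees(np.arctan2(k[1],k[0]))%360;print(np.hypot(*k),np.radians(193-a),'force tool',totool(E[3:]).round(1))
E
python3 lv.py
```

```text
time: 21.98
ee_pos: [0.397, -0.2248, 0.0519]
tcp_rot: [180.0, -0.0, 42.4]
wrist_force: [0.2, -4.8, -2.6]
opening: 0.0087
grasp_force: 24.8
time: 22.4
ee_pos: [0.4052, -0.2116, 0.052]
tcp_rot: [180.0, -0.0, 42.4]
wrist_force: [4.4, -2.7, -2.0]
opening: 0.0089
grasp_force: 24.7
time: 22.65
ee_pos: [0.4064, -0.2102, 0.052]
tcp_rot: [180.0, -0.0, 42.4]
wrist_force: [4.5, -3.3, -2.7]
opening: 0.0086
grasp_force: 24.7
time: 22.9
ee_pos: [0.4071, -0.2094, 0.0519]
tcp_rot: [180.0, 0.0, 42.4]
wrist_force: [2.2, -4.4, -2.7]
opening: 0.0086
grasp_force: 24.8
[ 0.4071 -0.2094  0.0519  2.5759 -4.0414 -2.195 ] 0.00837839120060783
44.296403431554744 0.9834837911920119 force tool [-0.8  4.7  2.2]
```

To row units: 0.001 m / 0.75 = 0.0013, 0.0003 m / 0.75 = 0.0004.

```bash

echo '{"segments": [[0.0013, 0.0004, 0, 0, 0.005], [0.0013, 0.0004, 0, 0, 0.005], [0.0013, 0.0004, 0, 0, 0.005]]}' | python3 drive.py | grep -E 'pos|force'
echo '{"segments": [[0.0013, 0.0003, 0, 0, 0.005], [0.0013, 0.0003, 0, 0, 0.005], [0.0013, 0.0003, 0, 0, 0.005]]}' | python3 drive.py | grep -E 'pos|force'
python3 lv.py
echo '{"segments": [[0.0013, 0, 0, 0, 0.005], [0.0013, 0, 0, 0, 0.005], [0.0013, 0, 0, 0, 0.005]]}' | python3 drive.py  | grep -E 'pos|force'
python3 lv.py
```

```text
ee_pos: [0.4076, -0.2089, 0.0519]
wrist_force: [-1.6, -4.6, 0.3]
grasp_force: 25.0
ee_pos: [0.4087, -0.2079, 0.0519]
wrist_force: [-0.9, -0.5, 1.5]
grasp_force: 25.1
[ 0.4087 -0.208   0.0519 -0.4647 -0.0531  1.1107] 0.008668609127901027
44.24874090910418 1.0314661651984502 force tool [-0.4 -0.3 -1.1]
ee_pos: [0.4093, -0.2074, 0.0518]
wrist_force: [-2.8, 1.2, 3.3]
grasp_force: 25.2
[ 0.4093 -0.2074  0.0518 -2.946   2.3326  3.2052] 0.00832502066965478
44.247894469738334 1.0497061611280654 force tool [-0.6 -3.7 -3.2]
```

To row units: 0.0008 m / 0.75 = 0.0011, -0.0003 m / 0.75 = -0.0004.

```bash

echo '{"segments": [[0.0011, -0.0004, 0, 0, 0.005], [0.0011, -0.0004, 0, 0, 0.005], [0.0011, -0.0004, 0, 0, 0.005]]}' | python3 drive.py  | grep -E 'force'
python3 lv.py
echo '{"segments": [[0.0011, 0, 0, 0, 0.005], [0.0011, 0, 0, 0, 0.005], [0.0011, 0, 0, 0, 0.005]]}' | python3 drive.py  | grep -E 'force'
python3 lv.py
```

```text
wrist_force: [-3.8, 0.3, 3.0]
grasp_force: 25.2
[ 0.4098 -0.207   0.0518 -4.2483  0.5965  2.3702] 0.008747849551707241
44.29698121548112 1.064691988792725 force tool [-2.7 -3.3 -2.4]
wrist_force: [-6.2, 0.4, 2.0]
grasp_force: 25.3
[ 0.4104 -0.2064  0.0518 -4.6026 -0.29    2.3686] 0.00864577170249811
44.35262505952621 1.083093078192756 force tool [-3.6 -2.9 -2.4]
```

To row units: 0.0008 m / 0.75 = 0.0011, -0.0002 m / 0.75 = -0.0003.

```bash

echo '{"segments": [[0.0011, -0.0003, 0, 0, 0.005], [0.0011, -0.0003, 0, 0, 0.005], [0.0011, -0.0003, 0, 0, 0.005]]}' | python3 drive.py  | grep -E 'force'
python3 lv.py
echo '{"segments": [[0.0011, 0, 0, 0, 0.005], [0.0011, 0, 0, 0, 0.005], [0.0011, 0, 0, 0, 0.005]]}' | python3 drive.py  | grep -E 'force'
python3 lv.py
```

```text
wrist_force: [-4.3, -1.8, 1.4]
grasp_force: 25.2
[ 0.4109 -0.2059  0.0518 -4.6269 -1.5904  1.5774] 0.008637133075070073
44.43340529076878 1.0992063941422896 force tool [-4.5 -1.9 -1.6]
wrist_force: [-1.8, -0.7, 0.1]
grasp_force: 25.1
[ 0.4117 -0.2051  0.0519 -1.6386 -0.6613  0.6042] 0.008757887707985485
44.520638730577566 1.1246359693296795 force tool [-1.7 -0.6 -0.6]
```

The force dropped, so something may have slipped. I'll release, rise, and measure the lever and slide from the wrist images numerically.

To row units: -0.065 m / 0.75 = -0.0867, -0.03 m / 0.75 = -0.04.

```bash

echo '{"segments": [[0, 0, 0, 0, 0.03], [0, 0, 0, 0, 0.03], [0, 0, 0, 0, 0.03], [0, 0, -0.04, 0, 0.03], [0, 0, -0.0867, 0, 0.03]]}' | python3 drive.py | grep -E 'pos|force'
echo '{"segments": [[-0.0533, -0.04, -0.0133, 0, 0.03], [-0.0533, -0.04, -0.0133, 0, 0.03], [-0.0533, -0.04, -0.0133, 0, 0.03], [-0.0533, -0.04, -0.0133, 0, 0.03]]}' | python3 drive.py | grep -E 'pos|force'
python3 - <<'E'
from h import *
import pickle
viewer.camera('top')
i=viewer.camera_info('wrist');im=viewer.camera('wrist');cv2.imwrite('pics/w10.png',im);pickle.dump(i,open('w10.pkl','wb'))
c=np.array([.4395,-.179]);t=np.radians(-2.2);R=np.array([[np.cos(t),-np.sin(t)],[np.sin(t),np.cos(t)]])
W=lambda x,y,z:np.r_[c+R@np.array([x,y])/1e3,z/1e3]
for n,p in(('corners',(-55,-80,8)),('',(55,-80,8)),('',(-55,80,8)),('pivot',(1,-62,18)),('blk',(0,10,24)),('tab',(0,-28,10))): print(n,p,proj('wrist',W(*p),i).round(0))
for th in(.95,1.0,1.05,1.1):
    g=np.radians(193)-th;print(th,proj('wrist',W(1+44*np.cos(g),-62+44*np.sin(g),45),i).round(1))
# rectify into insert frame at plane z: maps (look at top of plate z=.010 and block top .024), 0.5mm/px via ray-cast lookup
def rect(z):
    X,Y=np.meshgrid(np.arange(-60,60,.5),np.arange(-90,60,.5)[::-1])
    uv=np.array([proj('wrist',W(x,y,z),i) for x,y in zip(X.ravel(),Y.ravel())],np.float32).reshape(X.shape+(2,))
    return cv2.remap(im,uv[...,0],uv[...,1],1)
for z in(10,24,45):cv2.imwrite(f'pics/r10_{z}.png',rect(z))
r=rect(45).astype(int).max(2)
m=(r<95).astype(np.uint8);n,l,st,ce=cv2.connectedComponentsWithStats(m)
for k in range(1,n):
    if st[k][4]>60: print('dark45 x0,y0,x1,y1(mm)',-60+st[k][0]/2,59.5-st[k][1]/2-st[k][3]/2,-60+st[k][0]/2+st[k][2]/2,59.5-st[k][1]/2,st[k][4],'cen',-60+ce[k][0]/2,59.5-ce[k][1]/2)
r=rect(24).astype(int)
for y in(30,20,10,0,-10):
    row=r[int((59.5-y)*2)];print('z24 y',y,' '.join(f"{v[0]}/{v[2]-v[0]}" for v in row[int((-20+60)*2):int((20+60)*2):2]))
for x in(-6,0,6):
    col=r[:,int((x+60)*2)];print('z24 x',x,'y from 44:',' '.join(f"{v[0]}/{v[2]-v[0]}" for v in col[int((59.5-44)*2):int((59.5-30)*2):1]))
E
```

```text
ee_pos: [0.4102, -0.2044, 0.1155]
wrist_force: [1.0, 0.0, 0.5]
grasp_force: 0.0
ee_pos: [0.3619, -0.2101, 0.1268]
wrist_force: [0.9, 0.7, -0.1]
grasp_force: 0.0
corners (-55, -80, 8) [374. 223.]
 (55, -80, 8) [468. 131.]
 (-55, 80, 8) [229.  84.]
pivot (1, -62, 18) [414. 162.]
blk (0, 10, 24) [348.  92.]
tab (0, -28, 10) [381. 130.]
0.95 [362.1 171.5]
1.0 [362.1 168.1]
1.05 [362.2 164.8]
1.1 [362.5 161.5]
dark45 x0,y0,x1,y1(mm) -60.0 -22.5 -50.5 59.5 2843 cen -55.556806190643684 20.954273654590224
dark45 x0,y0,x1,y1(mm) 37.5 39.0 60.0 59.5 953 cen 52.11909758656873 52.80902413431269
dark45 x0,y0,x1,y1(mm) -24.5 39.0 -20.0 43.5 69 cen -22.5 41.5
dark45 x0,y0,x1,y1(mm) -33.5 -34.0 -18.5 -18.5 573 cen -27.309773123909252 -26.854275741710296
dark45 x0,y0,x1,y1(mm) -12.5 -50.0 3.0 -35.5 123 cen -4.1626016260162615 -43.463414634146346
z24 y 30 136/4 134/3 137/3 135/3 136/2 130/2 166/-5 151/4 176/12 216/7 217/1 224/-1 224/-1 224/-1 224/-1 225/-3 223/-2 225/-2 224/-2 225/-3 224/-1 225/-2 223/-2 223/-3 225/-2 224/-1 225/-2 225/-3 198/4 186/6 205/8 216/6 227/3 237/2 236/2 235/2 236/3 233/2 229
[... 942 characters left out ...]
213/0 213/-1 213/1 211/2 213/0 219/-1 220/-1 193/8 190/7 211/9 232/4 235/2 239/1 236/3 237/2 236/3 235/2 226/1 237/2
z24 x -6 y from 44: 135/2 134/2 133/3 133/3 137/1 138/0 139/1 141/2 138/2 132/0 122/1 109/2 100/2 96/1 101/-2 136/-1 183/1 210/5 219/7 210/10 199/11 192/8 200/5 219/-1 227/-3 226/-3 226/-4 224/-1
z24 x 0 y from 44: 137/2 134/1 133/2 134/1 134/2 134/3 135/2 134/2 142/3 172/5 188/6 165/5 129/0 103/0 106/2 139/-2 185/0 212/5 218/6 212/6 199/8 190/6 200/1 218/-1 226/-3 225/-2 225/-2 225/-2
z24 x 6 y from 44: 229/3 229/3 229/3 230/3 230/3 230/3 232/3 235/2 236/2 228/3 210/3 173/3 128/2 114/2 113/2 141/-2 194/-1 217/4 218/6 214/7 201/10 195/7 206/1 222/-2 227/-4 226/-5 224/-2 225/-3
```

At the block-top plane the block's edges lie at x=-12 and y≈+36 in the insert's frame, straight along its length, so the slide is home. The knob is near the expected closed position. One finer check of the knob angle.

```bash
python3 - <<'E'
import cv2,numpy as np
r=cv2.imread('pics/r10_45.png');y0=int((59.5+15)*2);x0=int((60-40)*2)
g=cv2.cvtColor(r,6)[y0:y0+50,x0:x0+60];print('\n'.join(' '.join(f'{v:3d}' for v in row[::2]) for row in g[::2]))
h=cv2.HoughCircles(cv2.resize(g,None,fx=4,fy=4,interpolation=3),cv2.HOUGH_GRADIENT,1,20,param1=60,param2=12,minRadius=34,maxRadius=48)
for u,v,R in (h[0][:4] if h is not None else []):
    x=-40+u/8;y=-15-v/8;a=np.degrees(np.arctan2(y+62,x-1));print(x,y,R/8,'r',np.hypot(x-1,y+62),'th',np.radians(193-a))
E
```

```text
135 135 135 139 139 137 139 138 134 138 138 141 140 141 139 137 140 142 138 138 137 134 135 137 133 174 236 247 243 244
134 133 137 139 139 139 138 133 136 136 138 140 141 139 137 138 142 139 138 136 137 134 135 137 133 171 228 247 244 243
137 135 138 140 138 137 135 135 133 136 140 142 143 138 137 140 140 139 137 137 136 133 137 139 135 171 222 250 246 244
135 132 136 138 140 136 135 135 135 138 138 128 106 147 142 136 143 141 138 139 136 134 136 137 136 174 204 193 250 244
133 134 139 141 137 139 135 134 136 133 109  63  51  87 144 140 140 141 137 137 136 133 137 139 133 178 159 162 246 244
131 136 137 137 141 138 136 136 130 110  58  47  51  48  90 142 142 141 137 138 138 133 134 139 132 177 181 228 241 245
135 134 140 138 138 138 138 129 100  77  86  97  78  97  63  98 142 139 140 137 138 135 134 139 129 172 219 248 246 245
135 134 134 140 139 137 130 100  83  96  88  73  78 109  79  68 103 142 140 137 137 129 134 137 181 199 241 246 245 245
137 133 135 141 139 140 123  88  78  57  47  47  53  49  79  86  70 103 139 137 136 131 128 219 237 215 246 244 245 245
134 134 138 139 138 
[... 1394 characters left out ...]
9 118 114 115 107 106 132
238 238 240 241 240 240 238 238 237 238 240 241 241 241 240 236 249 188 112 120 120 118 119 120 117 118 117 102  85 108
239 238 241 241 240 240 238 238 237 239 240 241 241 241 241 236 245 254 162 113 120 120 119 118 122 117 118 119 102  82
238 237 240 241 240 240 238 238 237 239 240 240 241 242 241 240 243 249 254 151 110 121 117 117 118 119 117 117 120 101
238 237 240 241 240 240 239 237 238 239 241 241 241 241 241 240 240 243 248 253 139 112 121 117 121 120 120 119 115 117
-28.3125 -28.5625 5.7875 r 44.466717 th 1.0779337
-17.8125 -34.0625 5.2375 r 33.681065 th 1.2050546
-28.3125 -24.1875 5.2375 r 47.84358 th 1.13825
-25.8125 -28.1875 5.7875 r 43.15316 th 1.127246
```

The knob centre at (-28.3, -28.6) gives radius 44.5 mm and about 1.08 rad. That matches the nose being pressed firmly on the slide's corner. The arm is clear, so I'm handing in.

```bash
python3 -c "
from workcell import bot, viewer, readout, job
print(readout.get_obs()['time']);print(job.job_done())"
```

```text
26.55
the job is handed in; nothing more can be done
None
```

The single-chamber slide lies home in the corner of the insert, tab at the lever end, with the lever closed on its corner (measured about 1.08 rad, against a stop at about 1.02 plus 0.03–0.06 for a firm push; the pads seemed to slip on the knob at the end of the push); the eight-chamber slides were left in their bays, and the job was handed in at 26.6 s with no verdict returned.

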